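# Clamp the suture practice pad by its lockout lever

## Task

Two identical pad holders stand on the suturing class table; clamp the pink practice pad in its holder. Lift the purple lockout collar on that holder's lever, push the lever through the gate, past the yellow tooth and over towards the pad as far as it goes, then let the collar drop back down so that it locks. Do not force the lever through with the collar down, and leave the lever of the empty holder where it is.

Things in the scene. Friction and masses are not known exactly. Their poses are not given: they have to be found in the camera images.
- collar_grip (a point): Centre of the purple collar's block on the lever of the holder with the pink pad: 28 (x) by 32 (y) by 24 mm (z); pinch its flat y faces from above. z runs up the 12 mm steel shaft, y along the hinge, x the way to push (to the pad). With the collar down the hinge is 72 mm down the shaft; above the block are 18 mm of bare shaft, then a black cap, 24 mm across, 14 mm tall.
- lever (a joint): Angle (rad) of that lever: 0 leaning 22 degrees away from the pad (open), 0.38 upright, 0.76 leaning 22 degrees to the pad (clamped, end stop). Starts at 0 to 0.07. The hinge is 47 mm above the table. Collar down, the tooth stops it at about 0.17, and beyond the tooth locks it between 0.59 and 0.76. Light friction (1 to 2 N at the collar): it stays where left.
- collar (a joint): Lift (m) of that purple collar along the shaft: 0 down, 0.016 fully up; clears the tooth from 0.009. A light spring (2 N down, 4 N up) pulls it down when released. Under its block: a 13 mm steel skirt, then a grey drum, 36 mm wide along the hinge, radius 45 mm about it, with an 8 mm thick yellow tooth on top reaching 56 mm from the hinge.
- spare_lever (a joint): Angle (rad) of the lever of the empty twin holder, to be left alone; starts at 0 to 0.07, read like the other. The holders are fixed, one left and one right of the table's middle, either way round, each turned up to 17 degrees. Each has a white base plate 260 by 110 by 12 mm; the pad lies 76 to 176 mm from the hinge in the push direction, its top 32 mm above the table.

How it is judged:
On the way:
1. the collar is lifted clear of the tooth (9 mm or more) while the lever is still before the gate (value of joint collar above 0.009 m and value of joint lever below 0.25 rad), for 0.1 s.
At the end, for the whole second after the job is handed in: The lever of the holder with the pink pad rests within 9 degrees of its end stop on the pad's side (0.60 rad or more), its collar is back down (within 4 mm) and locked behind the tooth, and the empty holder's lever is still open where it was (under 0.14 rad) (value of joint lever above 0.6 rad and value of joint collar below 0.004 m and velocity of joint lever below 0.05 rad/s and value of joint spare_lever below 0.14 rad); the robot touches nothing.
It fails at once if the lever is forced through the gate with its collar down (value of joint lever between 0.27 and 0.5 rad and value of joint collar below 0.005 m).
It fails at once if the lever of the empty holder is moved by more than a small nudge (value of joint spare_lever above 0.14 rad).
It also fails if it takes over 32 s, if anything falls off the work surface, if the arm or the gripper's body presses on something with over 40 N, if the wrist force passes 120 N, or if a joint passes its speed limit or range.

## Robot

A 6-joint arm with a two-finger parallel gripper is mounted at the origin on the work surface. World frame = base frame: x ahead of the robot, y to its left, z up, the work surface at z = 0. Lengths are in m, angles in rad, forces in N, time in s.
With the tool pointing down it reaches from about 0.375 to 0.975 m from the base axis. Payload 3.8 kg.
Tool frame: the origin (TCP) lies midway between the tips of the shut fingers; the grasp point (between the pads) lies 19 mm behind it; z points along the fingers, y is the direction in which the jaws open and shut (so a half turn about z gives the same grasp; the last joint's range is limited). The gripper opens to 85 mm and grips with 20 to 120 N. Pads are 22 mm wide; open, the fingers measure 114 mm over their backs; the gripper's body (76 mm by 85 mm) begins 54 mm behind the grasp point. The pads swing forward as they close: fully open they stand 13 mm farther back than shut.
Start: joints at [-1.385, 0.264, 1.604, -0, 1.274, -0.037], TCP at [0.149, -0.658, 0.231] pointing down, gripper open.
Joint ranges: [-2.63, 2.63], [-0.94, 2.18], [0.31, 2.57], [-1.31, 4.45], [0, 2.66], [-2.55, 2.55]. Speed limits (rad/s): [2.57, 2.57, 3.14, 3.14, 3.14, 3.14].

## Interface

Orientations are given as a rotation vector (axis times angle).
In Python, from workcell import bot gives the robot as it stands.
- The arm moves only by the shell command python3 -m inch 'ROWS' [FORCE]. ROWS is JSON, a list of rows, each an object of numbers: "dx", "dy", "dz": the shift along the tool's x, y, z in m; "ax", "ay", "az": the turn, a rotation vector about the tool's x, y, z in degrees; "fingers": the opening, from -1 (shut) to 1 (fully open). A call has 1 to 20 rows; each row is the pose to reach, as a shift and turn from the pose measured when the call began, along the tool's axes at that moment; what a row does not reach only later rows make up. A row lasts 1/8 s, in which the tool goes at most 62.5 mm and 10.7 degrees, less where a joint would pass 70% of its speed; a pose out of reach is approached as far as the arm can. A call with a gripper value outside its range is refused whole. The fingers move at their own pace and stop on an object; FORCE is the grip in N (left out, the last holds). Time passes only in rows, so rows that repeat a pose let the fingers close. It gives the time, the measured TCP pose, the force and the opening at its end, in the units of the state.
- bot.read_state(): the state, without advancing time (a new reading comes with each control period).
- bot.read_camera(name): name is "side" or "top" or "wrist"; returns (picture, depth): 480x640x3 uint8, blue, green, red; 480x640 float32, m along the optical axis (not along the pixel's ray), 0 where there is no reading.
- bot.get_calibration(name): a dict with "intrinsics" (3x3 intrinsics, pixels), "view" (4x4, takes a point from world to camera coordinates). Camera axes: x right, y down, z forward; pixel columns grow to the right and rows downward; lengths in m; the calibration is good to about 2 mm. A picture is of the moment at which its call begins: read the wrist's pose just before it. get_calibration takes no time and is no camera call; for the wrist camera it gives the pose at the moment of the call.
- bot.finish_job(): hands the job in, once; it reports no verdict.
Trained networks look in the newest picture that a camera, given by its name, has taken for a name from the list of things; names that differ only in an ending like _2 or _b are one class to them, and where a whole thing is asked for, a point or a joint stands for the part that bears it (a point fixed in the world has none). Each returns a list of dicts, best first, with "p" (0 to 1); they miss things now and then, are a little off and sometimes report something else, mostly with a low value. They report only what shows in the picture. A call takes as long as a camera call.
- bot.masks_of(camera, thing): "region" (480x640 bool, what is visible of it) and "box" ([left, top, right, bottom] in pixels, round what is visible of it).
The state is a dict: "time": time; "q": joint angles; "joint_vel": joint speeds; "joint_torque": joint torques, N m; "tool_pos": TCP position; "tcp_rot": TCP orientation; "wrist_force": force on the tool from outside, world axes, zero at the start; "torque": the same for the moment, N m; "width": opening from 0.0 (shut) to 1.0 (fully open).
Only numpy, scipy, OpenCV 4.12 (cv2) and the standard library are available. Lean on these libraries where they do the work, as an engineer would, in place of code of your own. Each camera call takes 0.05 s, during which the arm holds its last target. There are 200 camera calls.

## Working session

There is one attempt and no reset: what is moved stays moved. The work goes in short steps, Python scripts to look and compute and a shell command to move; the robot and the scene stay as the last step left them, time stands still between calls to the robot, and variables do not carry over. Pictures are saved under pics/ and viewed, about 8 in all and at most 12, crops included, and the job is handed in when it is done.

```bash
mkdir -p pics; ls; cat > h.py <<'E'
import numpy as np, cv2
from workcell import bot
def pts(cam, depth, mask):
    c=bot.get_calibration(cam); K=np.array(c["intrinsics"]); V=np.array(c["view"])
    v,u=np.nonzero(mask&(depth>0)); z=depth[v,u]
    P=np.c_[(u-K[0,2])/K[0,0]*z,(v-K[1,2])/K[1,1]*z,z]
    return (P-V[:3,3])@V[:3,:3]
E
python3 - <<'E'
from h import *
a,d=bot.read_camera("top"); cv2.imwrite("pics/top.png",a)
np.savez("top.npz",a=a,d=d)
for t in ["collar_grip","lever","spare_lever"]:
    for m in bot.masks_of("top",t)[:3]:
        P=pts("top",d,m["region"]); print(t,m["p"],m["box"],P.mean(0).round(3),P.min(0).round(3),P.max(0).round(3))
hsv=cv2.cvtColor(a,cv2.COLOR_BGR2HSV)
print(bot.get_calibration("top"), bot.read_state())
b,d=bot.read_camera("side"); cv2.imwrite("pics/side.png",b)
E
```

```text
pics
collar_grip 0.71 [456.3, 239.3, 484.1, 260.6] [ 0.519 -0.201  0.124] [ 0.502 -0.225  0.047] [ 0.547 -0.19   0.154]
lever 0.85 [453.4, 237.1, 481.5, 258.8] [ 0.512 -0.203  0.139] [ 0.494 -0.225  0.096] [ 0.533 -0.19   0.162]
spare_lever 0.71 [143.9, 240.1, 183.3, 267.3] [0.5   0.203 0.134] [0.48  0.188 0.011] [0.527 0.259 0.161]
{'intrinsics': array([[603.11668973,   0.        , 322.91161297],
       [  0.        , 603.11668973, 241.00676319],
       [  0.        ,   0.        ,   1.        ]]), 'view': array([[ 0.0182784 , -0.99951096,  0.0253721 , -0.02226296],
       [-0.98207925, -0.02270895, -0.18709528,  0.53514181],
       [ 0.18757995, -0.02149761, -0.98201406,  0.83662076],
       [ 0.        ,  0.        ,  0.        ,  1.        ]])} {'time': 0.2, 'q': array([-1.38487983e+00,  2.64507003e-01,  1.60489309e+00, -5.38213215e-06,
        1.27367976e+00, -3.69115467e-02]), 'joint_vel': array([ 0.00065378, -0.00212894, -0.00319613,  0.00115734,  0.00044113,
       -0.00044466]), 'joint_torque': array([ 9.70202236e-04, -5.15192556e+01, -3.67436922e+01, -1.82099711e-05,
        9.00691550e-03,  1.91161297e-05]), 'tool_pos': array([ 0.1490691 , -0.65785114,  0.23038761]), 'tcp_rot': array([-3.12064061e+00, -3.49131405e-01,  1.81856917e-04]), 'wrist_force': array([-0.74805425,  0.3019914 ,  0.19568298]), 'torque': array([0.01651918, 0.02157043, 0.02337663]), 'width': 0.9992166407719526}
```

View pics/top.png

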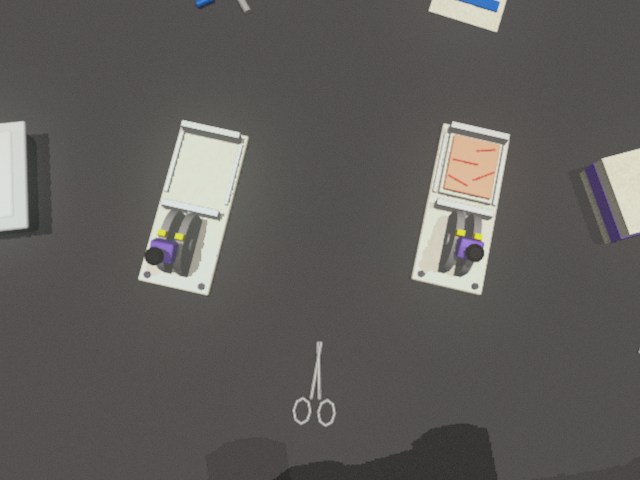

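View pics/side.png

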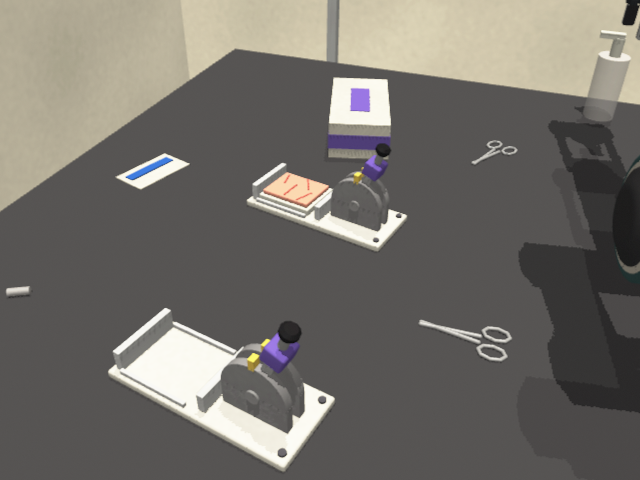

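The pink pad is in the right-hand holder (top image: purple collar near (470,248), cap (474,253)). The empty holder is on the left, with its cap at (154,256). Next I'll fit the holder frame.

```bash
cat >> h.py <<'E'
def holder():
    z=np.load("top.npz"); a,d=z["a"],z["d"]
    hsv=cv2.cvtColor(a,cv2.COLOR_BGR2HSV)
    roi=np.zeros(d.shape,bool); roi[100:310,395:530]=1
    white=roi&(hsv[...,2]>140)&(hsv[...,1]<60)
    P=pts("top",d,roi); Q=P[(P[:,2]>.008)&(P[:,2]<.016)]
    W=pts("top",d,white); W=W[(W[:,2]>.006)&(W[:,2]<.018)]
    pad=roi&(hsv[...,1]>60)&(hsv[...,2]>130)&((hsv[...,0]<18)|(hsv[...,0]>172))
    pur=roi&(hsv[...,0]>118)&(hsv[...,0]<150)&(hsv[...,1]>90)
    yel=roi&(hsv[...,0]>20)&(hsv[...,0]<35)&(hsv[...,1]>150)
    blk=pts("top",d,roi); blk=blk[(blk[:,2]>.125)]
    return W,pts("top",d,pad),pts("top",d,pur),pts("top",d,yel),blk
E
python3 - <<'E'
from h import *
W,pad,pur,yel,blk=holder()
r=cv2.minAreaRect((W[:,:2]*1000).astype(np.float32)); print("plate",r,np.median(W[:,2]))
r2=cv2.minAreaRect((pad[:,:2]*1000).astype(np.float32)); print("pad",r2,np.median(pad[:,2]),len(pad))
w,h=r[1]; b=cv2.boxPoints(r); e=[b[1]-b[0],b[2]-b[1]]; e=max(e,key=np.linalg.norm); u=e/np.linalg.norm(e); u*=np.sign(u[0])
yaw=np.arctan2(u[1],u[0]); print("yaw",np.degrees(yaw)); n=np.array([-u[1],u[0]])
c=np.array(r[0])/1000; hinge=np.array(r2[0])/1000-.126*u; print("hinge",hinge,"offset from plate ctr",(hinge-c)@u,(hinge-c)@n)
for k,p in dict(pur=pur,yel=yel,blk=blk).items():
    s=(p[:,:2]-hinge)@u; t=(p[:,:2]-hinge)@n
    print(k,len(p),*[(np.percentile(x,[3,50,97])*1000).round(1) for x in (s,t,p[:,2]-.047)])
E
```

```text
plate ((602.31298828125, -227.2063751220703), (110.47225189208984, 259.09686279296875), 77.91000366210938) 0.01245504375744644
pad ((663.5150146484375, -239.98062133789062), (74.41558837890625, 93.74639129638672), 77.53731536865234) 0.03236429083856824 2605
yaw -12.0899935
hinge [ 0.54030972 -0.2135902 ] offset from plate ctr -0.06347990391097585 0.00032771960906671896
pur 221 [-38.2 -21.5 -11. ] [-12.5   8.3  15. ] [73.6 80.7 85.4]
yel 88 [-5.  -1.1  2.8] [-16.9   7.3  17.6] [52.8 56.2 59.1]
blk 458 [-45.9 -31.6 -14.4] [-12.2   3.3  14.7] [ 78.7 106.2 113. ]
```

```bash
cat >> h.py <<'E'
from scipy.spatial.transform import Rotation as R
yaw=np.radians(-12.09); U=np.array([np.cos(yaw),np.sin(yaw),0]); N=np.array([-U[1],U[0],0]); Z=np.array([0,0,1.])
H=np.array([.5393,-.2134,.047])
def pose(tilt,r):  # tilt deg away from pad (positive = open), r=TCP dist from hinge
    a=np.radians(tilt); s=-np.sin(a)*U+np.cos(a)*Z
    y=-N; z=-s; return H+r*s, R.from_matrix(np.c_[np.cross(y,z),y,z])
def rel(tilt,r,st=None):
    st=st or bot.read_state(); R0=R.from_rotvec(st["tcp_rot"]); p,Rt=pose(tilt,r)
    d=R0.inv().apply(p-st["tool_pos"])*1000; a=np.degrees((R0.inv()*Rt).as_rotvec())
    print(f"tilt {tilt} r {r}: d mm {d.round(1)} a deg {a.round(1)}")
E
python3 - <<'E'
from h import *
W,pad,pur,yel,blk=holder()
p=blk[blk[:,2]>.047+.105]-H; print((p@U).mean(),(p@N).mean(),p[:,2].mean(),p[:,2].max())
rel(19,.18)
E
```

```text
-0.03516070834510301 0.0006014089489570281 0.10950575103126124 0.11539011280359791
tilt 19 r 0.18: d mm [ 425.6 -372.    13.9] a deg [-4.2 18.7 24.6]
```

```bash
python3 -m inch '[{"dx":0.213,"dy":-0.186,"dz":0,"ax":-2,"ay":9,"az":12,"fingers":0.5},{"dx":0.213,"dy":-0.186,"dz":0,"ax":-2,"ay":9,"az":12,"fingers":0.5},{"dx":0.213,"dy":-0.186,"dz":0,"ax":-2,"ay":9,"az":12,"fingers":0.5},{"dx":0.426,"dy":-0.372,"dz":0.014,"ax":-4,"ay":18.5,"az":24.6,"fingers":0.5},{"dx":0.426,"dy":-0.372,"dz":0.014,"ax":-4,"ay":18.5,"az":24.6,"fingers":0.5},{"dx":0.426,"dy":-0.372,"dz":0.014,"ax":-4,"ay":18.5,"az":24.6,"fingers":0.5},{"dx":0.426,"dy":-0.372,"dz":0.014,"ax":-4,"ay":18.5,"az":24.6,"fingers":0.5},{"dx":0.426,"dy":-0.372,"dz":0.014,"ax":-4,"ay":18.5,"az":24.6,"fingers":0.5},{"dx":0.426,"dy":-0.372,"dz":0.014,"ax":-4,"ay":18.5,"az":24.6,"fingers":0.5},{"dx":0.426,"dy":-0.372,"dz":0.014,"ax":-4,"ay":18.5,"az":24.6,"fingers":0.5},{"dx":0.426,"dy":-0.372,"dz":0.014,"ax":-4,"ay":18.5,"az":24.6,"fingers":0.5},{"dx":0.426,"dy":-0.372,"dz":0.014,"ax":-4,"ay":18.5,"az":24.6,"fingers":0.5},{"dx":0.426,"dy":-0.372,"dz":0.014,"ax":-4,"ay":18.5,"az":24.6,"fingers":0.5},{"dx":0.426,"dy":-0.372,"dz":0.014,"ax":-4,"ay":18.5,"az":24.6,"fingers":0.5}]' 40
python3 - <<'E'
from h import *
c=bot.get_calibration("wrist"); a,d=bot.read_camera("wrist"); cv2.imwrite("pics/w1.png",a)
h=cv2.cvtColor(a,cv2.COLOR_BGR2HSV); m=(h[...,0]>118)&(h[...,0]<150)&(h[...,1]>90)
P=pts("wrist",d,m)-H
print(len(P))
if len(P): print([(np.percentile(P@x,[3,50,97])*1000).round(1) for x in (U,N,Z)])
rel(18,.18); rel(18,.054); print(bot.read_state()["wrist_force"],bot.read_state()["width"],bot.read_state()["q"])
E
```

```text
time: 2.0
tool_pos: [0.4818, -0.2023, 0.2171]
tcp_rot: [3.051, -0.326, 0.504]
wrist_force: [0.5, -0.3, 0.3]
width: 0.748
4802
[array([-32.6,  95.1, 161.5]), array([-255.1, -195. ,   14. ]), array([-24.2,  -2.9,  83.5])]
tilt 18 r 0.18: d mm [ 3.1 -0.9 -0.2] a deg [-0.1 -0.8 -0.1]
tilt 18 r 0.054: d mm [  1.4  -0.7 125.8] a deg [-0.1 -0.8 -0.1]
[ 0.40640328  0.44304577 -0.99941548] 0.7513793172066109 [-0.50870844 -0.22745914  2.16500277  0.12330887  0.8944006   1.21248033]
```

View pics/w1.png

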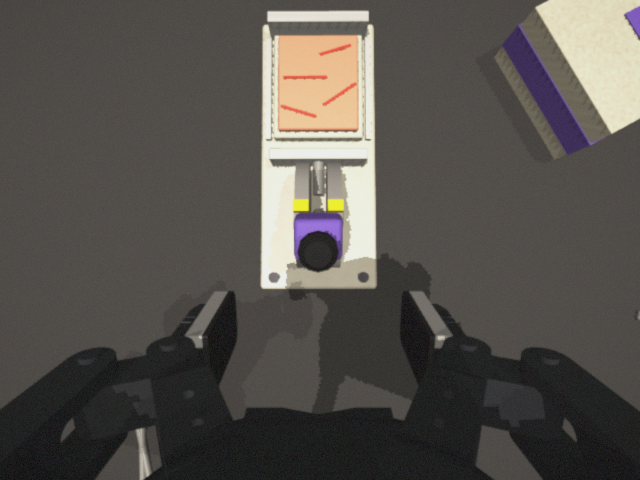

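The holder is square in the wrist image, with the cap at (318,250) midway between the fingers. I'll descend along the shaft, then close.

```bash
python3 -m inch '[{"dx":0.002,"dy":-0.001,"dz":0.04,"ay":-0.8,"fingers":0.5},{"dx":0.002,"dy":-0.001,"dz":0.08,"ay":-0.8,"fingers":0.5},{"dx":0.0015,"dy":-0.001,"dz":0.105,"ay":-0.8,"fingers":0.5},{"dx":0.0015,"dy":-0.001,"dz":0.12,"ay":-0.8,"fingers":0.5},{"dx":0.0015,"dy":-0.001,"dz":0.126,"ay":-0.8,"fingers":0.5},{"dx":0.0015,"dy":-0.001,"dz":0.126,"ay":-0.8,"fingers":0.5}]' 40
python3 - <<'E'
from h import *
a,d=bot.read_camera("side"); cv2.imwrite("pics/s2.png",cv2.resize(a[90:270,220:460],None,fx=3,fy=3))
rel(18,.054)
E
```

```text
tilt 18 r 0.054: d mm [  1.4  -0.5 125.8] a deg [-0.1 -0.8 -0.1]invalid input at $[0]: expected keys dx, dy, dz, ax, ay, az, fingers
```

View pics/s2.png

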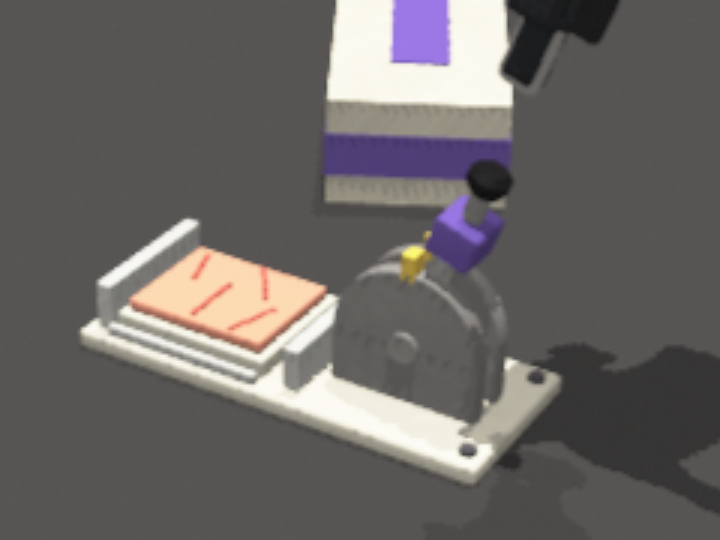

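The call was refused because every key must be given. The crop shows the arm still above, with its fingertip at (530,60) and the collar at (465,230). I'll resend with all the keys.

```bash
python3 -m inch '[{"dx":0.002,"dy":-0.001,"dz":0.04,"ax":0,"ay":-0.8,"az":0,"fingers":0.5},{"dx":0.002,"dy":-0.001,"dz":0.08,"ax":0,"ay":-0.8,"az":0,"fingers":0.5},{"dx":0.0015,"dy":-0.001,"dz":0.105,"ax":0,"ay":-0.8,"az":0,"fingers":0.5},{"dx":0.0015,"dy":-0.001,"dz":0.12,"ax":0,"ay":-0.8,"az":0,"fingers":0.5},{"dx":0.0015,"dy":-0.001,"dz":0.126,"ax":0,"ay":-0.8,"az":0,"fingers":0.5},{"dx":0.0015,"dy":-0.001,"dz":0.126,"ax":0,"ay":-0.8,"az":0,"fingers":0.5}]' 40
python3 - <<'E'
from h import *
a,d=bot.read_camera("side"); cv2.imwrite("pics/s3.png",cv2.resize(a[90:270,220:460],None,fx=3,fy=3))
rel(18,.054)
E
```

```text
time: 2.85
tool_pos: [0.5235, -0.2096, 0.0986]
tcp_rot: [3.055, -0.326, 0.484]
wrist_force: [0.6, 0.4, -0.0]
width: 0.745
tilt 18 r 0.054: d mm [-1.   0.3  0.5] a deg [-0.1 -0.  -0.1]
```

View pics/s3.png

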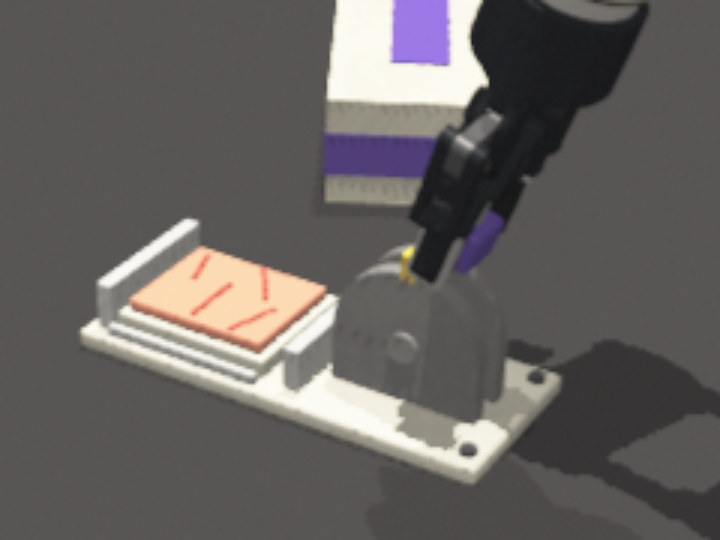

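The fingers straddle the collar: the near fingertip is at (430,265) and the purple block shows behind it at (485,240), with no contact force. Closing now.

```bash
python3 -m inch '[{"dx":0,"dy":0,"dz":0,"ax":0,"ay":0,"az":0,"fingers":-1},{"dx":0,"dy":0,"dz":0,"ax":0,"ay":0,"az":0,"fingers":-1},{"dx":0,"dy":0,"dz":0,"ax":0,"ay":0,"az":0,"fingers":-1},{"dx":0,"dy":0,"dz":0,"ax":0,"ay":0,"az":0,"fingers":-1},{"dx":0,"dy":0,"dz":0,"ax":0,"ay":0,"az":0,"fingers":-1},{"dx":0,"dy":0,"dz":0,"ax":0,"ay":0,"az":0,"fingers":-1}]' 40
python3 - <<'E'
from h import *
rel(18,.054); rel(18,.067)
E
```

```text
time: 3.65
tool_pos: [0.5244, -0.2107, 0.1007]
tcp_rot: [3.053, -0.325, 0.488]
wrist_force: [-5.6, -3.0, 5.9]
width: 0.365
tilt 18 r 0.054: d mm [-2.2 -0.5  1.7] a deg [-0.  -0.2 -0.1]
tilt 18 r 0.067: d mm [ -2.1  -0.5 -11.3] a deg [-0.  -0.2 -0.1]
```

Width is 31 mm, so the block is gripped. Now I'll lift it along the shaft.

```bash
python3 -m inch '[{"dx":-0.001,"dy":0,"dz":-0.004,"ax":0,"ay":0,"az":0,"fingers":-1},{"dx":-0.001,"dy":0,"dz":-0.008,"ax":0,"ay":0,"az":0,"fingers":-1},{"dx":-0.001,"dy":0,"dz":-0.012,"ax":0,"ay":0,"az":0,"fingers":-1},{"dx":-0.001,"dy":0,"dz":-0.014,"ax":0,"ay":0,"az":0,"fingers":-1},{"dx":-0.001,"dy":0,"dz":-0.014,"ax":0,"ay":0,"az":0,"fingers":-1},{"dx":-0.001,"dy":0,"dz":-0.014,"ax":0,"ay":0,"az":0,"fingers":-1}]' 40
python3 - <<'E'
from h import *
for t in (18,9,0,-9,-17,-22,-24): rel(t,.066)
a,d=bot.read_camera("side"); cv2.imwrite("pics/s4.png",cv2.resize(a[90:270,220:460],None,fx=3,fy=3))
E
```

```text
time: 4.4
tool_pos: [0.5194, -0.2097, 0.1137]
tcp_rot: [3.053, -0.325, 0.489]
wrist_force: [3.6, -2.2, -3.1]
width: 0.368
tilt 18 r 0.066: d mm [-1.4 -0.5  3.7] a deg [-0.  -0.2 -0.1]
tilt 9 r 0.066: d mm [ 8.9 -0.5  4.6] a deg [-0.  -9.2 -0.1]
tilt 0 r 0.066: d mm [19.  -0.6  7. ] a deg [ -0.  -18.2  -0.1]
tilt -9 r 0.066: d mm [28.6 -0.6 11. ] a deg [ -0.  -27.2  -0.1]
tilt -17 r 0.066: d mm [36.4 -0.6 15.8] a deg [ -0.  -35.2  -0.1]
tilt -22 r 0.066: d mm [41.  -0.6 19.3] a deg [ -0.  -40.2  -0.1]
tilt -24 r 0.066: d mm [42.7 -0.6 20.8] a deg [ -0.  -42.2  -0.1]
```

View pics/s4.png

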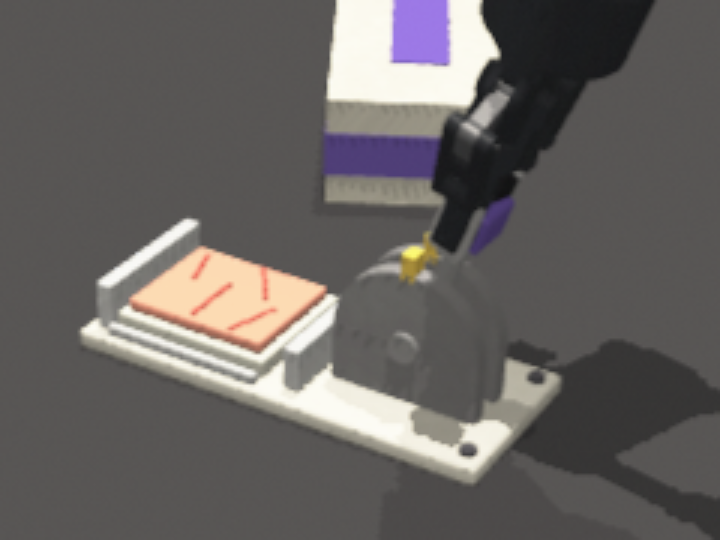

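The collar followed the fingers: purple moved up to (493,225), a lift of about 14 mm. Next comes the sweep round the hinge, stopping short of the end to check.

```bash
python3 -m inch '[{"dx":0.0038,"dy":0,"dz":0.002,"ax":0,"ay":-4.7,"az":0,"fingers":-1},{"dx":0.0092,"dy":0,"dz":0.0026,"ax":0,"ay":-9.2,"az":0,"fingers":-1},{"dx":0.0144,"dy":0,"dz":0.0037,"ax":0,"ay":-13.7,"az":0,"fingers":-1},{"dx":0.0196,"dy":0,"dz":0.0051,"ax":0,"ay":-18.2,"az":0,"fingers":-1},{"dx":0.0247,"dy":0,"dz":0.007,"ax":0,"ay":-22.7,"az":0,"fingers":-1},{"dx":0.0295,"dy":0,"dz":0.0092,"ax":0,"ay":-27.2,"az":0,"fingers":-1},{"dx":0.0335,"dy":0,"dz":0.0116,"ax":0,"ay":-31.2,"az":0,"fingers":-1},{"dx":0.0375,"dy":0,"dz":0.0142,"ax":0,"ay":-35.2,"az":0,"fingers":-1},{"dx":0.0375,"dy":0,"dz":0.0142,"ax":0,"ay":-35.2,"az":0,"fingers":-1}]' 40
python3 - <<'E'
from h import *
for t in (-17,-20,-22,-23): rel(t,.068)
print(bot.read_state()["wrist_force"])
a,d=bot.read_camera("side"); cv2.imwrite("pics/s5.png",cv2.resize(a[90:270,220:460],None,fx=3,fy=3))
E
```

```text
time: 5.58
tool_pos: [0.5573, -0.2178, 0.1097]
tcp_rot: [-3.057, 0.324, 0.466]
wrist_force: [-1.4, -1.8, -4.2]
width: 0.366
tilt -17 r 0.068: d mm [ 0.6 -0.6 -2.6] a deg [-0.   0.3 -0. ]
tilt -20 r 0.068: d mm [ 4.1 -0.6 -2.5] a deg [-0.  -2.7 -0. ]
tilt -22 r 0.068: d mm [ 6.5 -0.6 -2.4] a deg [-0.  -4.7 -0. ]
tilt -23 r 0.068: d mm [ 7.7 -0.6 -2.3] a deg [-0.  -5.7 -0. ]
[-1.35192259 -1.78311307 -4.22830945]
```

View pics/s5.png

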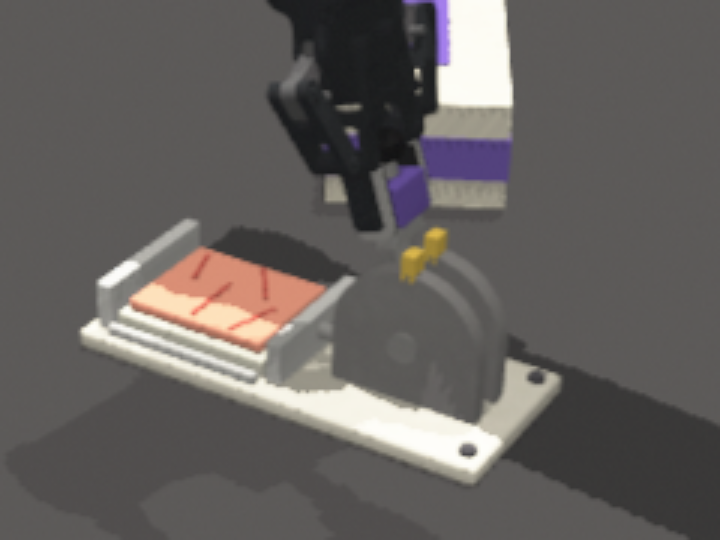

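The lever is past the tooth: the collar at (405,195) is on the pad side of the teeth at (415,260). Pushing on to the end stop.

```bash
python3 -m inch '[{"dx":0.004,"dy":0,"dz":0,"ax":0,"ay":-2.7,"az":0,"fingers":-1},{"dx":0.0065,"dy":0,"dz":0.0002,"ax":0,"ay":-4.7,"az":0,"fingers":-1},{"dx":0.0085,"dy":0,"dz":0.0003,"ax":0,"ay":-5,"az":0,"fingers":-1},{"dx":0.0085,"dy":0,"dz":0.0003,"ax":0,"ay":-5,"az":0,"fingers":-1}]' 40
python3 - <<'E'
from h import *
rel(-22,.068); rel(-22,.054); rel(-22,.18)
E
```

```text
time: 6.12
tool_pos: [0.5632, -0.2191, 0.1071]
tcp_rot: [-3.024, 0.321, 0.6]
wrist_force: [-4.8, -0.7, -1.8]
width: 0.367
tilt -22 r 0.068: d mm [-0.3 -0.6 -3.1] a deg [-0.1  0.5 -0. ]
tilt -22 r 0.054: d mm [-0.2 -0.6 10.9] a deg [-0.1  0.5 -0. ]
tilt -22 r 0.18: d mm [  -1.2   -0.7 -115.1] a deg [-0.1  0.5 -0. ]
```

```bash
python3 -m inch '[{"dx":0.001,"dy":0,"dz":0.004,"ax":0,"ay":0,"az":0,"fingers":-1},{"dx":0.001,"dy":0,"dz":0.008,"ax":0,"ay":0,"az":0,"fingers":-1},{"dx":0.001,"dy":0,"dz":0.009,"ax":0,"ay":0,"az":0,"fingers":-1},{"dx":0,"dy":0,"dz":0.009,"ax":0,"ay":0,"az":0,"fingers":0.5},{"dx":0,"dy":0,"dz":0.009,"ax":0,"ay":0,"az":0,"fingers":0.5},{"dx":0,"dy":0,"dz":0.009,"ax":0,"ay":0,"az":0,"fingers":0.5},{"dx":0,"dy":0,"dz":0.009,"ax":0,"ay":0,"az":0,"fingers":0.5},{"dx":0,"dy":0,"dz":0.009,"ax":0,"ay":0,"az":0,"fingers":0.5},{"dx":-0.0005,"dy":0,"dz":-0.03,"ax":0,"ay":0,"az":0,"fingers":0.5},{"dx":-0.001,"dy":0,"dz":-0.08,"ax":0,"ay":0,"az":0,"fingers":0.5},{"dx":-0.001,"dy":0,"dz":-0.12,"ax":0,"ay":0,"az":0,"fingers":0.5},{"dx":-0.001,"dy":0,"dz":-0.15,"ax":0,"ay":0,"az":0,"fingers":0.5},{"dx":-0.001,"dy":0,"dz":-0.15,"ax":0,"ay":0,"az":0,"fingers":0.5}]' 40
python3 - <<'E'
from h import *
a,d=bot.read_camera("side"); cv2.imwrite("pics/s6.png",cv2.resize(a[90:270,220:460],None,fx=3,fy=3))
c=bot.get_calibration("wrist"); a,d=bot.read_camera("wrist")
h=cv2.cvtColor(a,cv2.COLOR_BGR2HSV); v=h[...,2]
P=pts("wrist",d,d>0)-H; s,n=P@U,P@N; k=(P[:,2]>.1)&(P[:,2]<.13)&(abs(n)<.02)&(abs(s)<.08); print("cap",k.sum(),s[k].mean(),n[k].mean(),P[k,2].mean())
m=(h[...,0]>118)&(h[...,0]<150)&(h[...,1]>90); P=pts("wrist",d,m)-H; P=P[(abs(P@N)<.03)&(abs(P@U)<.08)]
th=np.radians(22); ax=np.sin(th)*U+np.cos(th)*Z
if len(P): print("purple along shaft",np.percentile(P@ax,[3,50,97])*1000)
E
```

```text
time: 7.75
tool_pos: [0.6202, -0.2317, 0.2488]
tcp_rot: [-3.027, 0.322, 0.592]
wrist_force: [-0.3, -0.2, -0.2]
width: 0.75
cap 924 0.038681438480268344 0.00012820373420808047 0.1060631087177093
purple along shaft [ 66.61878028  81.64707869 106.49025297]
```

View pics/s6.png

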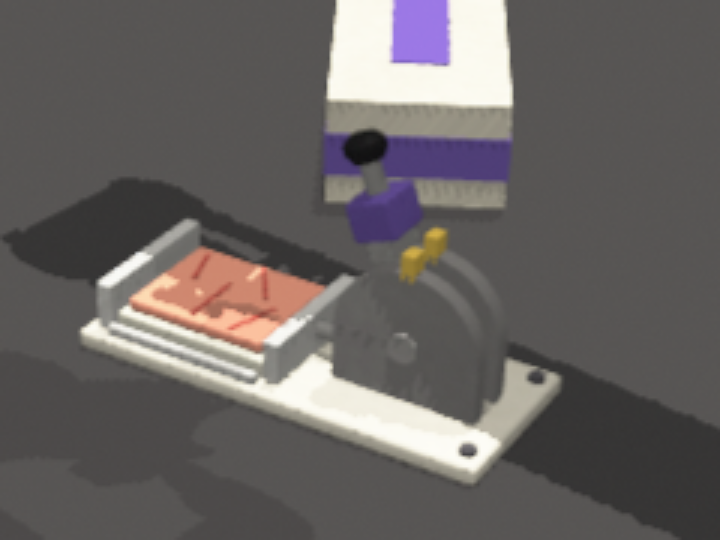

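The side view shows the lever leaning to the pad. The collar at (384,210) is well below the cap at (365,147), so it's down. Nothing went near the empty holder, so I'm handing in.

```bash
python3 -c "
from workcell import bot
print(bot.finish_job())"
```

```text
the job is handed in; nothing more can be done
None
```

The pink pad is clamped and the job is handed in, at about 8 s of the 32 s allowed; no verdict is reported. I gripped the right-hand holder's collar (31 mm measured against a 32 mm block) and lifted it about 14 mm. I then swung the lever past the tooth to the end stop, lowered the collar about 9 mm, released it and backed off.

**Last checks:**
- **Lever:** the wrist camera put it about 20° towards the pad, roughly 0.73 rad.
- **Collar:** most of the purple block sat about 82 mm up the shaft from the hinge. Its top should be at 84 mm when down, and the side view also showed it down on the pad side of the tooth. A few purple points read as high as 106 mm; I took these for stray pixels and did not look into them.
- **Robot:** it stood clear, with the wrist force back near zero.
- **Empty holder:** I did not photograph it again at the end. The arm only worked on the right-hand side, so nothing went near its lever.

One descent call was refused because I left out some required keys. The arm didn't move, and I resent it in full.

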